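# Brush out a filter housing

## Robot

A 6-joint arm with a two-finger parallel gripper is mounted at the origin on the work surface. World frame = base frame: x ahead of the robot, y to its left, z up, the work surface at z = 0. Lengths are in m, angles in rad, forces in N, time in s.
With the tool pointing down it reaches from about 0.325 to 0.775 m from the base axis. Payload 5.5 kg.
Tool frame: the origin (TCP) lies between the finger pads; the fingertips stand 17 mm ahead of it and the grasp point (between the pads) lies 2 mm behind it (r.tip_reach is the z of the fingertips in the tool frame, in m); z points along the fingers, y is the direction in which the jaws open and shut (so a half turn about z gives the same grasp; the last joint's range is limited). The gripper opens to 88 mm and grips with 3 to 60 N. Pads are 20 mm wide; open, the fingers measure 115 mm over their backs; the gripper's body (75 mm by 178 mm) begins 61 mm behind the grasp point.
Start: joints at [-1.326, 0.091, 1.231, -0, 1.82, -0.057], TCP at [0.178, -0.573, 0.206] pointing down, gripper open.
Joint ranges: [-2.87, 2.87], [-0.86, 2.18], [0.17, 2.46], [-1.51, 4.65], [0.06, 2.69], [-2.65, 2.65]. Speed limits (rad/s): [2.57, 2.57, 3.01, 3.14, 3.14, 3.14].

## Interface

Orientations are given as a unit quaternion [x, y, z, w].
In Python, from plant import r gives the robot as it stands.
- The arm moves only by the shell command python3 -m creep 'ROWS' [OPENING] [FORCE]. ROWS is JSON, a list of rows, each a list of 4 numbers: the shift along the tool's x, y, z in cm, then the turn about the tool's z in degrees. In form: [[tx, ty, tz, twist], ...]. A call has 1 to 8 rows; each row shifts and turns the commanded pose from where the row before left it, along the tool's axes as they then stand; what a row does not reach is not made up. A row lasts 1/8 s, in which the tool goes at most 62.5 mm and 10.7 degrees, less where a joint would pass 70% of its speed; a pose out of reach is approached as far as the arm can. A call with a gripper value outside its range is refused whole. OPENING is the opening in per cent of the stroke, from 0 (shut) to 100 (fully open), set as the call begins (- or left out, the last holds). The fingers move at their own pace and stop on an object; FORCE is the grip in N (left out, the last holds). Time passes only in rows, so rows that do not move let the fingers close. It gives the time, the measured TCP pose, the force and the opening at its end, in the units of the state.
- r.sense(): the state, without advancing time (a new reading comes with each control period).
- r.capture(name): name is "scene" or "top" or "wrist"; returns a dict with "image" (480x640x3 uint8, red, green, blue), "range_z" (480x640 float32, m along the optical axis (not along the pixel's ray), 0 where there is no reading), "mtx" (3x3 intrinsics, pixels), "xyz" and "rotation" of the camera in the world. Camera axes: x right, y up, looking along -z (the intrinsics and any distortion apply to the point x, -y, -z); pixel columns grow to the right and rows downward; lengths in m; the calibration is good to about 2 mm. A picture is of the moment at which its call begins.
- r.job_done(): hands the job in, once; it reports no verdict.
Trained networks look in a picture, given as the dict that the camera call returned (one of the last four; its "shot" number tells which), for a name from the list of things; names that differ only in an ending like _2 or _b are one class to them, and where a whole thing is asked for, a point or a joint stands for the part that bears it (a point fixed in the world has none). Each returns a list of dicts, best first, with "score" (0 to 1); they miss things now and then, are a little off and sometimes report something else, mostly with a low value. They report only what shows in the picture. A call takes as long as a camera call. They do not tell look-alikes from the thing itself.
- r.find_in(target, picture): "bbox" ([left, top, width, height] in pixels, round what is visible of it).
The state is a dict: "time": time; "q": joint angles; "qvel": joint speeds; "joint_torque": joint torques, N m; "position": TCP position; "tool_rot": TCP orientation; "wrist_force": force on the tool from outside, world axes, zero at the start; "torque": the same for the moment, N m; "opening": opening from 0.0 (shut) to 1.0 (fully open).
Only numpy, scipy, OpenCV 4.12 (cv2) and the standard library are available. Lean on these libraries where they do the work, as an engineer would, in place of code of your own. Each camera call takes 0.05 s, during which the arm holds its last target. There are 200 camera calls.

## Task

Take the cap off the filter housing and set it down, knob up, on the rubber mat. Then take the long brush from its pot and scrub the housing with three full strokes, each one down until the brush's end presses lightly but firmly on the sprung seat plate hidden at the bottom (never hard) and back up until that end is near the mouth. Finally stand the brush back in its pot, head down; leave the cap on the mat, drop nothing, and leave everything else on the bench where it is.

Things in the scene. Friction and masses are not known exactly. Their poses are not given: they have to be found in the camera images.
- base: round steel foot flange fixed to the bench, 104 mm across, 12 thick, origin under its centre. In the housing it carries a flat sprung seat plate 58 mm across, whose height is not measured and differs from start to start: its top rests 76 to 114 mm below the mouth, to be found by touch. It yields up to 8 mm, 2 N at first touch rising to 11 N, then is hard on its stop
- housing: upright plain aluminium filter housing (round tube) fixed on the base: outside 74 mm, bore 62 mm, 128 mm tall; origin at the centre of its lower end, 12 mm above the bench; z up along the bore
- mouth (a point): centre of the housing's open upper rim, 140 mm above the bench
- cap: loose aluminium cap, at the start on the housing's mouth, 180 g: spigot 54 mm across from z 0 to 8 mm (hangs in the bore), disc 82 mm across from z 8 to 15 mm, square knob 26 x 26 mm from z 15 to 55 mm, sides along the cap's x and y. Origin under the centre of the spigot, z up. Set down, it stands on its spigot
- brush: long bottle brush, 200 mm, 140 g, standing head down in the pot: black head 46 mm across from z 8 to 70 mm, tapering to a flat end 32 mm across at z 0, thin steel stem, wooden handle 24 x 24 mm square from z 120 to 200 mm, sides along the brush's x and y. Origin at the centre of the flat end of the head, z up along the handle
- pot: open steel pot fixed to the bench that holds the brush: outside 68 mm, bore 60 mm, 75 mm tall, inner floor 5 mm above the bench; origin under its centre
- mat: flat black rubber mat 150 x 150 x 4 mm fixed on the bench; origin under its centre, top at z 4 mm
- filter: white round spin-on filter, 72 mm across, 80 high; bystander; origin under its centre
- oil: grey oil bottle, 68 mm across, 170 high; bystander; origin under its centre
- carton: small cardboard carton 90 x 75 x 75 mm; bystander; origin under its centre
- tin: flat closed steel tin, 60 mm across, 45 high; bystander; origin under its centre
- cup: empty open steel cup, 64 mm across, 50 high; bystander (not the brush's pot); origin under its centre
- wrench: flat wrench 160 mm long lying on the bench; bystander
- driver: screwdriver 180 mm long lying on the bench; bystander
Mind the look-alikes: they are no part of the job. There is more than one size of the mat; the one meant has the size given above. Leave any turquoise look-alike of the cap alone.

How it is judged:
By the outcome, as a careful person would: the job done as asked, in the order asked, and still so for the second after the job is handed in, with the robot touching nothing.
It also fails if it takes over 72 s, if anything falls off the work surface, if the arm or the gripper's body presses on something with over 40 N, if the wrist force passes 120 N, or if a joint passes its speed limit or range.

## Working session

There is one attempt and no reset: what is moved stays moved. The work goes in short steps, Python scripts to look and compute and a shell command to move; the robot and the scene stay as the last step left them, time stands still between calls to the robot, and variables do not carry over. Pictures are saved under pics/ and viewed, about 8 in all and at most 12, crops included, and the job is handed in when it is done.

```bash
ls; mkdir -p pics; cat > h.py <<'E'
import numpy as np, cv2, json
from plant import r
def cloud(p):
    z=p["range_z"]; K=np.array(p["mtx"]); R=np.array(p["rotation"])
    if R.shape!=(3,3):
        from scipy.spatial.transform import Rotation as S; R=S.from_quat(R).as_matrix()
    v,u=np.mgrid[0:480,0:640]
    c=np.dstack([(u-K[0,2])/K[0,0]*z,-(v-K[1,2])/K[1,1]*z,-z])
    return c@R.T+np.array(p["xyz"])
def save(n,im,s=1): cv2.imwrite("pics/"+n,cv2.resize(im[...,::-1],None,fx=s,fy=s))
E
python3 - <<'E'
from h import *
for n in("top","scene"):
    p=r.capture(n); save(n+".png",p["image"]); c=cloud(p); np.savez(n,c=c,z=p["range_z"],im=p["image"])
    print(n,[k for k in p],p["mtx"],p["xyz"])
    for t in["housing","cap","brush","pot","mat","cup"]:
        for d in r.find_in(t,p)[:3]:
            l,tp,w,h=d["bbox"]; u,v=int(l+w/2),int(tp+h/2)
            print(t,round(d["score"],2),[int(x) for x in d["bbox"]],c[min(v,479),min(u,639)].round(3))
print(r.sense())
E
```

```text
pics
top ['image', 'range_z', 'mtx', 'xyz', 'rotation', 'shot'] [[561.73059509   0.         318.97701605]
 [  0.         561.73059509 242.25251034]
 [  0.           0.           1.        ]] [ 0.49367538 -0.02647234  1.44638133]
housing 0.72 [200, 255, 15, 32] [0.52  0.265 0.122]
cap 0.72 [244, 264, 31, 33] [0.505 0.149 0.055]
cap 0.61 [171, 253, 34, 35] [0.519 0.296 0.187]
pot 0.81 [298, 265, 26, 31] [0.504 0.017 0.209]
mat 0.77 [434, 315, 40, 48] [ 0.369 -0.345  0.   ]
mat 0.66 [403, 227, 69, 67] [ 0.565 -0.299  0.007]
cup 0.82 [373, 331, 25, 23] [ 0.354 -0.17   0.007]
scene ['image', 'range_z', 'mtx', 'xyz', 'rotation', 'shot'] [[539.72492756   0.         319.9951829 ]
 [  0.         539.72492756 238.5960915 ]
 [  0.           0.           1.        ]] [ 1.14186315 -0.8644648   0.95450135]
housing 0.82 [350, 167, 26, 42] [0.536 0.265 0.077]
cap 0.9 [352, 147, 27, 22] [0.525 0.286 0.159]
cap 0.58 [315, 207, 29, 23] [0.507 0.133 0.037]
cap 0.52 [206, 248, 23, 26] [ 0.346 -0.151  0.011]
brush 0.86 [301, 185, 15, 52] [0.515 0.021 0.134]
brush 0.35 [347, 145, 32, 24] [0.519 0.284 0.164
[... 203 characters left out ...]
3]
{'time': 0.7, 'q': array([-1.32570036e+00,  9.10588491e-02,  1.23064657e+00, -1.34304541e-05,
        1.81979684e+00, -5.67029855e-02]), 'qvel': array([-8.42077432e-05, -1.38593079e-04, -1.21404302e-03,  7.99975870e-04,
        1.66255618e-03, -1.61459419e-03]), 'joint_torque': array([-5.91871449e-04, -4.46042061e+01, -4.06412673e+01,  6.99412962e-02,
        1.90229493e-02, -1.96807584e-06]), 'position': array([ 0.17834223, -0.57291322,  0.20608606]), 'tool_rot': array([ 9.88636509e-01,  1.50325813e-01, -2.22780291e-06,  4.56118229e-05]), 'wrist_force': array([-0.24468183, -0.12797377, -0.18497715]), 'torque': array([-0.00846079, -0.03146928, -0.0559327 ]), 'opening': 1.0033387252491612}
```

View pics/top.png

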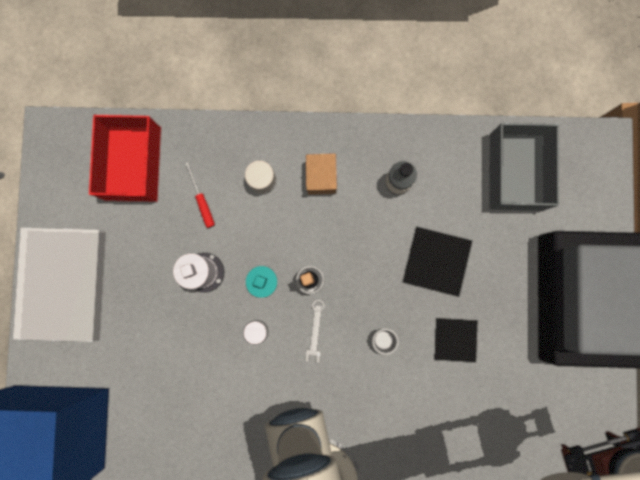

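View pics/scene.png

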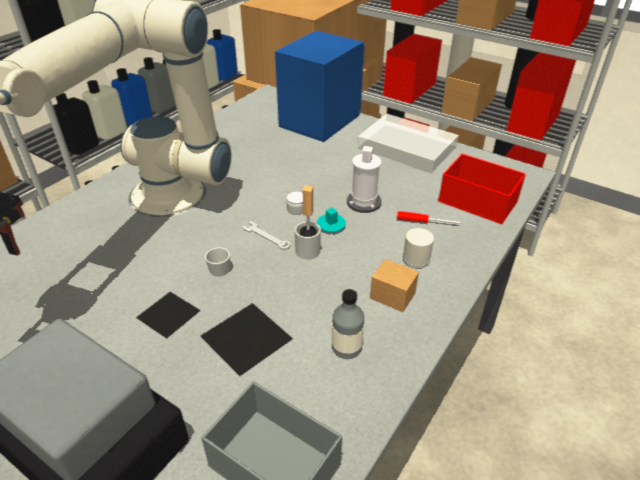

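The scene picture shows the housing with the white cap at (365,155), the turquoise look-alike at (331,222), and the brush pot at (308,240). The mats are at (247,338) (large, about 150 mm) and (168,314) (small). In the top view the large mat is at (437,262), with sides of about 56 px ≈ 148 mm, so that's the one meant. Next I'll measure the geometry and enlarge the candidates.

```bash
python3 - <<'E'
from h import *
for n in("top","scene"):
    d=np.load(n+".npz"); c,z,im=d["c"],d["z"],d["im"]; ok=z>0
    def pts(x,y,rad,lo,hi):
        m=ok&(np.hypot(c[...,0]-x,c[...,1]-y)<rad)&(c[...,2]>lo)&(c[...,2]<hi); return c[m]
    def show(nm,P):
        if len(P)<4: print(n,nm,len(P)); return
        b=cv2.minAreaRect((P[:,:2]*1000).astype(np.float32)); print(n,nm,len(P),"mean",P.mean(0).round(4),"rect",np.round(b[0],1),np.round(b[1],1),round(b[2],1),"z",np.percentile(P[:,2],[5,50,95]).round(4))
    show("knob",pts(.52,.29,.06,.17,.2)); show("disc",pts(.52,.28,.07,.135,.155))
    show("handle",pts(.51,.02,.06,.18,.22)); show("pot",pts(.51,.01,.06,.06,.085))
    show("base",pts(.52,.28,.08,.006,.02))
    dark=ok&(im.max(2)<50)&(np.abs(c[...,0]-.565)<.11)&(np.abs(c[...,1]+.30)<.12)&(c[...,2]<.02)
    show("mat",c[dark])
    show("table",pts(.45,-.25,.03,-.05,.05))
    for a,(x,y,rr) in dict(filter=(.69,.1,.2)).items():
        pass
d=np.load("top.npz")["im"]
save("crop1.png",np.hstack([d[235:310,150:340]]),4)
E
```

```text
top knob 153 mean [0.5205 0.2992 0.1865] rect [521.3 300.4] [26.4 25.3] 23.7 z [0.1742 0.1875 0.1922]
top disc 790 mean [0.5206 0.2992 0.1483] rect [520.6 301.3] [79. 81.] 1.5 z [0.1441 0.1482 0.1526]
top handle 118 mean [0.5084 0.0284 0.2049] rect [508.3  28.7] [23.8 23.5] 22.6 z [0.2    0.2053 0.2093]
top pot 288 mean [0.5084 0.0261 0.0741] rect [508.9  25.7] [65.6 65.4] 46.7 z [0.068  0.0742 0.0795]
top base 509 mean [0.5187 0.2735 0.012 ] rect [519.1 272. ] [140.1 156.6] 83.1 z [0.0064 0.0121 0.0184]
top mat 3093 mean [ 0.5649 -0.2965  0.0049] rect [ 565.3 -296.5] [143.1 142.6] 77.2 z [-0.0001  0.0049  0.0099]
top table 431 mean [ 0.45   -0.2502  0.0008] rect [ 450.6 -249.8] [58.5 57. ] 0.8 z [-0.0043  0.0009  0.0056]
scene knob 85 mean [0.5211 0.2919 0.1816] rect [519.2 296.8] [25.3 32.8] 23.5 z [0.1719 0.1826 0.1875]
scene disc 343 mean [0.5236 0.2876 0.1453] rect [520.3 294.7] [79.2 82. ] 31.1 z [0.1379 0.1455 0.1509]
scene handle 132 mean [0.51   0.0205 0.1959] rect [506.9  25.3] [23.4 27.3] 24.1 z [0.1814 0.1979 0.2049]
scene pot 396 mean [0.5089 0.019  0.0696] rect [506.2  21.3] [65.2 70.4] 34.2 z [0.0619 0.0701 0.0763]
scene base 284 mean [0.53   0.2757 0.0119] rect [524.6 284.2] [101.7  84.2] 26.8 z [0.007  0.0115 0.0184]
scene mat 3149 mean [ 0.5663 -0.3026  0.003 ] rect [ 564.3 -299.6] [145.1 147.6] 76.5 z [-0.0002  0.003   0.006 ]
scene table 350 mean [ 0.4502 -0.2506 -0.001 ] rect [ 450.6 -250.6] [57.5 57.4] 74.0 z [-0.004  -0.001   0.0022]
```

View pics/crop1.png

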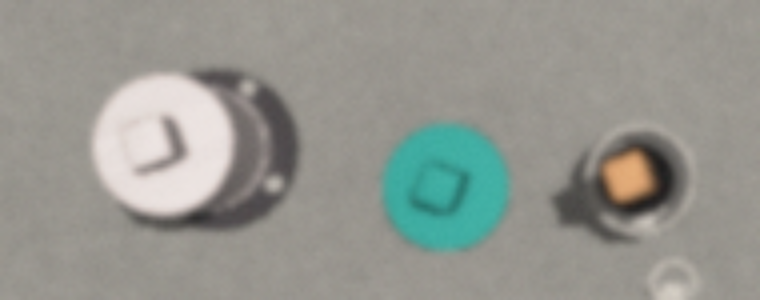

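The crop shows the aluminium cap on the housing (knob at crop (145,140)), the turquoise look-alike at (440,187), and the brush handle in its pot at (628,177). The aluminium cap on the housing is the one meant. It's at about (0.520, 0.297), yaw 23.5°.

```bash
cat > goal.py <<'E'
import sys
from h import *
from scipy.spatial.transform import Rotation as S
def goal(x,y,z,yaw):
    s=r.sense(); M=S.from_quat(s["tool_rot"]).as_matrix(); p=np.array(s["position"])
    y0=np.degrees(np.arctan2(M[1,0],M[0,0])); t=y0-yaw
    # shift in tool axes as they stand AFTER the twist
    A=M@S.from_euler("z",t,degrees=True).as_matrix()
    print("t %.2f pos"%s["time"],p.round(4),"yaw %.1f"%y0,"open %.3f"%s["opening"],"F",np.round(s["wrist_force"],1),"T",np.round(s["torque"],2),"tilt",M[:2,2].round(3))
    print("twist %.1f then shift cm"%t,(A.T@(np.array([x,y,z])-p)*100).round(2), "| before twist",(M.T@(np.array([x,y,z])-p)*100).round(2))
if len(sys.argv)==5: goal(*map(float,sys.argv[1:]))
E
python3 -m creep '[[0,0,-3.7,-6],[4,-4,-0.5,0],[4,-4,-0.5,0],[4,-4,-0.5,0],[4,-4,-0.5,0],[4,-4,-0.5,0],[4,-4,-0.5,0],[4,-4,-0.5,0]]'
python3 -m creep '[[4,-4,0,0],[4,-4,0,0],[4,-4,0,0],[4,-4,0,0],[4,-4,0,0],[4,-4,0,0],[4,-4,0,0],[3,-3,0,0]]'
python3 goal.py 0.52 0.297 0.28 23.5
python3 - <<'E'
from h import *
p=r.capture("wrist"); save("w1.png",p["image"]); c=cloud(p); np.savez("w1",c=c,z=p["range_z"],im=p["image"]); print(p["xyz"])
E
```

```text
time: 1.7
position: [0.3251, -0.2033, 0.2784]
tool_rot: [0.979, 0.202, 0.0, 0.0]
wrist_force: [1.4, -1.3, 0.1]
opening: 1.001
time: 2.7
position: [0.4873, 0.2046, 0.2778]
tool_rot: [0.979, 0.203, -0.0, -0.0]
wrist_force: [0.6, -0.3, 1.3]
opening: 1.002
t 2.70 pos [0.4873 0.2046 0.2778] yaw 23.4 open 1.002 F [ 0.6 -0.3  1.3] T [ 0.   -0.06  0.01] tilt [-0.  0.]
twist -0.1 then shift cm [ 6.69 -7.17 -0.22] | before twist [ 6.67 -7.18 -0.22]
[0.55881229 0.23413078 0.45736952]
```

View pics/w1.png

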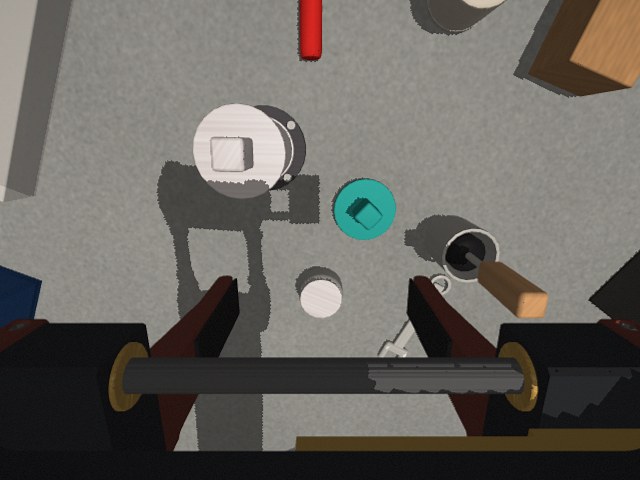

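The wrist view shows the cap at (240,150), knob at (232,153) with its sides along the image axes, so the yaw is right. The brush handle end is at (525,300). I'll refine the knob and handle positions.

```bash
cat > meas.py <<'E'
from h import *
def show(nm,c,z,x,y,rad,lo,hi):
    m=(z>0)&(np.hypot(c[...,0]-x,c[...,1]-y)<rad)&(c[...,2]>lo)&(c[...,2]<hi); P=c[m]
    if len(P)<5: return print(nm,len(P))
    b=cv2.minAreaRect((P[:,:2]*1000).astype(np.float32)); print(nm,len(P),"rect",np.round(b[0],1),np.round(b[1],1),round(b[2],1),"mean",P.mean(0).round(4))
E
python3 - <<'E'
from meas import *
d=np.load("w1.npz"); c,z=d["c"],d["z"]
show("knob",c,z,.52,.297,.04,.18,.195); show("disc",c,z,.52,.297,.06,.14,.155)
show("handle",c,z,.508,.0265,.04,.198,.215); show("pot",c,z,.508,.0265,.05,.07,.08)
E
python3 -m creep '[[3,-3.5,0,0],[2.7,-2.8,0,0],[0,0,0,0],[0,0,0,0]]'
python3 goal.py 0.52 0.297 0.174 23.5
```

```text
knob 1185 rect [520.3 297.8] [25.6 26.3] 23.6 mean [0.521  0.2971 0.1874]
disc 5535 rect [520.3 297.8] [80.4 81.2] 75.1 mean [0.5229 0.2966 0.1479]
handle 895 rect [508.6  27. ] [23.4 24.1] 24.3 mean [0.5093 0.0288 0.2043]
pot 1468 rect [509.3  25.8] [62.8 67.1] 75.4 mean [0.5104 0.0294 0.0741]
time: 3.25
position: [0.5143, 0.2821, 0.2781]
tool_rot: [0.979, 0.202, -0.0, 0.0]
wrist_force: [0.2, -1.0, -0.1]
opening: 0.997
t 3.25 pos [0.5143 0.2821 0.2781] yaw 23.3 open 0.997 F [ 0.2 -1.  -0.1] T [-0.01 -0.01 -0.01] tilt [-0.    -0.001]
twist -0.2 then shift cm [ 1.12 -1.15 10.41] | before twist [ 1.12 -1.15 10.41]
```

```bash
python3 -m creep '[[1.1,-1.2,0,0],[0,0,3,0],[0,0,3,0],[0,0,3,0],[0,0,1.6,0],[0,0,0,0]]'
python3 goal.py 0.5203 0.2975 0.172 23.5
```

```text
time: 4.0
position: [0.5194, 0.2978, 0.1712]
tool_rot: [0.979, 0.202, -0.001, 0.0]
wrist_force: [-0.2, 0.0, 0.7]
opening: 1.002
t 4.00 pos [0.5194 0.2978 0.1712] yaw 23.3 open 1.002 F [-0.2  0.   0.7] T [0.02 0.02 0.01] tilt [-0.002 -0.001]
twist -0.2 then shift cm [ 0.07  0.06 -0.08] | before twist [ 0.07  0.06 -0.08]
```

```bash
python3 -m creep '[[0,0,0,0],[0,0,0,0],[0,0,0,0],[0,0,0,0],[0,0,0,0],[0,0,0,0],[0,0,0,0],[0,0,0,0]]' 0 30
python3 -m creep '[[0,0,-1,0],[0,0,-1,0],[0,0,-2,0],[0,0,-2,0],[0,0,-3,0],[0,0,-3,0],[0,0,0,0]]'
python3 goal.py 0.5653 -0.298 0.29 23.5
```

```text
time: 5.0
position: [0.5198, 0.2981, 0.172]
tool_rot: [0.979, 0.202, -0.0, 0.0]
wrist_force: [-0.6, 0.5, 0.1]
opening: 0.134
time: 5.88
position: [0.5205, 0.2985, 0.296]
tool_rot: [0.979, 0.202, 0.003, -0.001]
wrist_force: [-0.5, 0.9, -0.9]
opening: 0.008
t 5.88 pos [0.5205 0.2985 0.296 ] yaw 23.3 open 0.008 F [-0.5  0.9 -0.9] T [-0.06 -0.06  0.07] tilt [0.006 0.003]
twist -0.2 then shift cm [-19.68  56.49   0.45] | before twist [-19.48  56.56   0.45]
```

The fingers closed completely (0.008), so the grasp missed. I'll look.

```bash
python3 - <<'E'
from h import *
p=r.capture("wrist"); q=r.capture("scene"); im=cv2.resize(p["image"],(400,300)); s=cv2.resize(q["image"][90:270,260:500],(400,300))
save("w2.png",np.hstack([im,s])); 
for n,k in(("w2",p),("s2",q)): np.savez(n,c=cloud(k),z=k["range_z"],im=k["image"])
E
```

```text
(no output)
```

View pics/w2.png

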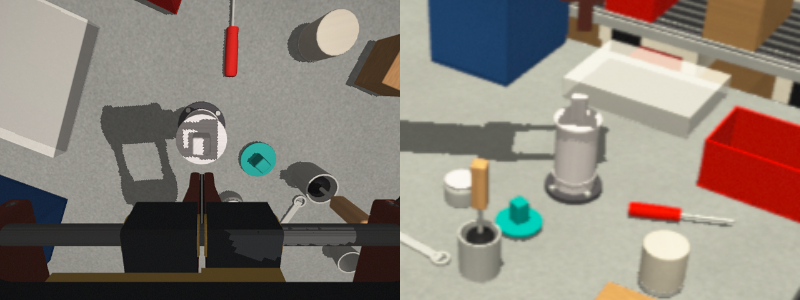

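The cap is still on the housing, knob at (200,145) in the left half, with the closed fingers short of it. I'll check where knob and fingertips lie in the clouds.

```bash
python3 - <<'E'
from meas import *
for n in("w2","s2"):
    d=np.load(n+".npz"); c,z=d["c"],d["z"]
    show(n+" knob",c,z,.52,.297,.06,.175,.195); show(n+" disc",c,z,.52,.297,.08,.14,.155); show(n+" fingers",c,z,.52,.297,.06,.265,.30); show(n+" fingers up",c,z,.52,.297,.06,.30,.33)
print(r.tip_reach, r.sense()["position"])
E
```

```text
w2 knob 909 rect [520.9 298.4] [25.6 25.7] 22.9 mean [0.522  0.2988 0.1869]
w2 disc 4186 rect [520.7 298.2] [81.  81.1] 1.4 mean [0.5237 0.2995 0.1478]
w2 fingers 0
w2 fingers up 504 rect [529.3 301. ] [ 6.4 18.2] 22.1 mean [0.5312 0.3017 0.322 ]
s2 knob 74 rect [518.2 297.3] [25.4 35.6] 29.8 mean [0.5206 0.2933 0.1827]
s2 disc 322 rect [519.9 294.6] [80.4 76.6] 23.6 mean [0.5228 0.2891 0.1457]
s2 fingers 0
s2 fingers up 66 rect [521.4 292.4] [21.7 17.3] 24.6 mean [0.5222 0.2908 0.3198]
0.017 [0.51988399 0.29815437 0.29171368]
```

```bash
python3 - <<'E'
from meas import *
d=np.load("w2.npz"); c,z=d["c"],d["z"]
m=(z>0)&(np.hypot(c[...,0]-.52,c[...,1]-.298)<.04)&(c[...,2]>.2); P=c[m]; print(len(P),np.percentile(P[:,2],[0,1,5,50]))
p=r.capture("wrist"); c=cloud(p);z=p["range_z"]
m=(z>0)&(np.hypot(c[...,0]-.52,c[...,1]-.298)<.04)&(c[...,2]>.2); P=c[m]; print(len(P),np.percentile(P[:,2],[0,1,5,50]))
s=r.sense();print(s["position"],s["wrist_force"],s["opening"])
d=np.load("w1.npz"); c,z=d["c"],d["z"]; m=(z>0)&(np.hypot(c[...,0]-.4873,c[...,1]-.2046)<.07)&(c[...,2]>.22); P=c[m]; print("w1",len(P),np.percentile(P[:,2],[0,1,5,50]))
E
```

```text
43485 [0.3126473  0.32792579 0.36027062 0.41779768]
43462 [0.30766373 0.32363845 0.35587131 0.41339635]
[0.51963462 0.29801759 0.29067103] [-0.13936666  0.01289645  0.03091115] 0.001329926389732288
w1 78579 [0.29430664 0.30650522 0.33600944 0.39765527]
```

Both cameras put the fingertips about 16–17 mm *above* the reported TCP, not 17 mm below. At TCP 0.172 they closed just over the knob (top 0.187). I'll go 34 mm deeper, checking on the way.

```bash
python3 -m creep '[[0,0,0,0],[0,0,1,0],[0,0,2,0],[0,0,2,0],[0,0,2,0],[0,0,2.5,0],[0,0,2.5,0],[0,0,0,0]]' 80
python3 goal.py 0.5207 0.298 0.140 23.5
python3 - <<'E'
from meas import *
p=r.capture("wrist"); c=cloud(p);z=p["range_z"]; pos=r.sense()["position"]
for rad in(.04,.07,.1):
    m=(z>0)&(np.hypot(c[...,0]-pos[0],c[...,1]-pos[1])<rad)&(c[...,2]>.192); P=c[m]; print(len(P),np.percentile(P[:,2],[0,1,5,50])-pos[2])
E
```

```text
time: 7.02
position: [0.5183, 0.2973, 0.1683]
tool_rot: [0.979, 0.202, -0.003, 0.001]
wrist_force: [-0.7, 0.2, -1.0]
opening: 0.798
t 7.03 pos [0.5183 0.2973 0.1683] yaw 23.3 open 0.798 F [-0.7  0.2 -1. ] T [-0.03  0.    0.01] tilt [-0.006 -0.003]
twist -0.2 then shift cm [0.26 0.03 2.83] | before twist [0.26 0.03 2.83]
33142 [0.0216207  0.02821516 0.04936184 0.11320978]
79560 [0.0216148  0.03308925 0.06269034 0.11862188]
87375 [0.0216148  0.03395284 0.06558134 0.1172972 ]
```

```bash
python3 -m creep '[[0.1,0,1,0],[0,0,1,0],[0,0,0.8,0],[0,0,0,0]]'
python3 -m creep '[[0,0,0,0],[0,0,0,0],[0,0,0,0],[0,0,0,0],[0,0,0,0],[0,0,0,0],[0,0,0,0],[0,0,0,0]]' 0 30
python3 goal.py 0.5207 0.298 0.140 23.5
```

```text
time: 7.58
position: [0.5203, 0.2983, 0.1429]
tool_rot: [0.979, 0.202, -0.001, 0.0]
wrist_force: [-0.1, -0.3, 1.1]
opening: 0.797
time: 8.57
position: [0.5207, 0.2986, 0.1441]
tool_rot: [0.979, 0.202, 0.0, -0.0]
wrist_force: [-0.3, 0.3, 0.5]
opening: 0.292
t 8.57 pos [0.5207 0.2986 0.1441] yaw 23.3 open 0.292 F [-0.3  0.3  0.5] T [0.06 0.08 0.02] tilt [0. 0.]
twist -0.2 then shift cm [-0.02  0.05  0.41] | before twist [-0.02  0.05  0.41]
```

```bash
python3 -m creep '[[0,0,-1,0],[0,0,-2,0],[0,0,-3,0],[0,0,-3,0],[0,0,-3,0],[0,0,0,0]]'
python3 goal.py 0.565 -0.298 0.26 23.5
```

```text
time: 9.32
position: [0.5216, 0.2989, 0.2686]
tool_rot: [0.979, 0.202, 0.003, -0.001]
wrist_force: [0.3, 0.4, -1.5]
opening: 0.296
t 9.32 pos [0.5216 0.2989 0.2686] yaw 23.3 open 0.296 F [ 0.3  0.4 -1.5] T [-0.01  0.01  0.01] tilt [0.006 0.003]
twist -0.2 then shift cm [-19.83  56.47   0.7 ] | before twist [-19.62  56.54   0.7 ]
```

```bash
python3 -m creep '[[-1,3,0,0],[-1.6,4.7,0,0],[-1.6,4.7,0,0],[-1.6,4.7,0,0],[-1.6,4.7,0,0],[-1.6,4.7,0,0],[-1.6,4.7,0,0],[-1.6,4.7,0,0]]'
python3 -m creep '[[-1.6,4.7,0,0],[-1.6,4.7,0,0],[-1.6,4.7,0,0],[-1.5,3.5,0,0],[-1,2,0,0],[0,0,0,0]]'
python3 goal.py 0.565 -0.298 0.03 23.5
```

```text
time: 10.32
position: [0.5502, -0.0811, 0.2628]
tool_rot: [0.979, 0.202, -0.001, -0.0]
wrist_force: [1.0, -0.3, -0.8]
opening: 0.294
time: 11.08
position: [0.5606, -0.2891, 0.2629]
tool_rot: [0.98, 0.201, -0.001, -0.001]
wrist_force: [-0.2, -0.1, -1.4]
opening: 0.295
t 11.07 pos [ 0.5606 -0.2891  0.2629] yaw 23.2 open 0.295 F [-0.2 -0.1 -1.4] T [ 0.03 -0.03  0.03] tilt [-0.002  0.001]
twist -0.3 then shift cm [ 0.07  1.02 23.29] | before twist [ 0.08  1.02 23.29]
```

```bash
python3 -m creep '[[0.1,1,2,0],[0,0,4,0],[0,0,4,0],[0,0,4,0],[0,0,4,0],[0,0,3.5,0],[0,0,1.5,0],[0,0,0,0]]'
python3 goal.py 0.565 -0.298 0.016 23.5
```

```text
time: 12.08
position: [0.5654, -0.296, 0.0326]
tool_rot: [0.979, 0.202, -0.001, -0.001]
wrist_force: [-0.2, 0.5, -1.0]
opening: 0.297
t 12.07 pos [ 0.5654 -0.296   0.0326] yaw 23.4 open 0.297 F [-0.2  0.5 -1. ] T [ 0.05 -0.09 -0.  ] tilt [-0.002  0.001]
twist -0.1 then shift cm [-0.11  0.17  1.66] | before twist [-0.11  0.17  1.66]
```

```bash
python3 -m creep '[[0,0.1,0.5,0],[0,0,0.4,0],[0,0,0.3,0],[0,0,0.2,0],[0,0,0,0]]'
python3 goal.py 0.565 -0.298 0.016 23.5
```

```text
time: 12.7
position: [0.5662, -0.2981, 0.0199]
tool_rot: [0.979, 0.202, -0.0, -0.0]
wrist_force: [-0.1, -0.1, -1.6]
opening: 0.298
t 12.70 pos [ 0.5662 -0.2981  0.0199] yaw 23.3 open 0.298 F [-0.1 -0.1 -1.6] T [ 0.05 -0.02  0.02] tilt [-0.  0.]
twist -0.2 then shift cm [-0.11 -0.05  0.39] | before twist [-0.11 -0.05  0.39]
```

```bash
python3 -m creep '[[0,0,0.2,0],[0,0,0.1,0],[0,0,0,0]]'; python3 -m creep '[[0,0,0.1,0],[0,0,0,0]]'
```

```text
time: 13.08
position: [0.5662, -0.2981, 0.0169]
tool_rot: [0.979, 0.202, -0.0, -0.0]
wrist_force: [-0.5, -0.8, -0.9]
opening: 0.298
time: 13.32
position: [0.5664, -0.2981, 0.0161]
tool_rot: [0.979, 0.202, 0.0, 0.0]
wrist_force: [0.1, -0.7, 0.1]
opening: 0.294
```

```bash
python3 -m creep '[[0,0,0,0],[0,0,0,0],[0,0,0,0],[0,0,0,0],[0,0,0,0],[0,0,0,0],[0,0,-1.5,0],[0,0,-3,0]]' 80
python3 -m creep '[[0,0,-4,0],[0,0,-4,0],[0,0,-5,0],[0,0,-5,0],[0,0,-3,0],[1,-4,0,-0.5],[1,-4,0,0],[1,-4,0,0]]'
python3 goal.py 0.5085 0.027 0.26 24
python3 - <<'E'
from meas import *
p=r.capture("scene"); c=cloud(p); show("knob",c,p["range_z"],.565,-.298,.06,.052,.07); show("disc",c,p["range_z"],.565,-.298,.06,.012,.024)
E
```

```text
time: 14.32
position: [0.5656, -0.2976, 0.0608]
tool_rot: [0.979, 0.202, -0.001, -0.001]
wrist_force: [0.1, 0.3, 0.5]
opening: 0.799
time: 15.32
position: [0.5453, -0.175, 0.2725]
tool_rot: [0.979, 0.206, 0.001, 0.0]
wrist_force: [1.2, 0.3, -0.2]
opening: 0.802
t 15.32 pos [ 0.5453 -0.175   0.2725] yaw 23.8 open 0.802 F [ 1.2  0.3 -0.2] T [ 0.01 -0.01  0.01] tilt [ 0.002 -0.001]
twist -0.2 then shift cm [  4.85 -19.96   1.23] | before twist [  4.77 -19.97   1.23]
knob 122 rect [ 565.2 -299.5] [25.7 29.1] 20.6 mean [ 0.5663 -0.3006  0.0568]
disc 634 rect [ 567.3 -301.6] [80.4 80.2] 46.5 mean [ 0.5709 -0.3058  0.0179]
```

```bash
python3 -m creep '[[1.2,-4,0,0],[1.2,-4,0,0],[1.2,-4,0,0],[0.8,-4,0,0],[0.4,-3.9,0,0],[0,0,0,0],[0,0,0,0]]'
python3 goal.py 0.5085 0.0275 0.156 24
python3 - <<'E'
from meas import *
p=r.capture("wrist"); c=cloud(p); z=p["range_z"]; np.savez("w3",c=c,z=z,im=p["image"])
show("handle",c,z,.508,.0265,.04,.199,.212); show("pot",c,z,.508,.0265,.05,.07,.08)
E
```

```text
time: 16.25
position: [0.5095, 0.0248, 0.2718]
tool_rot: [0.979, 0.206, 0.001, 0.0]
wrist_force: [0.2, -0.3, 0.2]
opening: 0.798
t 16.25 pos [0.5095 0.0248 0.2718] yaw 23.8 open 0.798 F [ 0.2 -0.3  0.2] T [ 0.   -0.03 -0.02] tilt [ 0.001 -0.001]
twist -0.2 then shift cm [ 0.   -0.3  11.58] | before twist [ 0.   -0.3  11.58]
handle 931 rect [508.4  25.5] [24.2 23.6] 23.0 mean [0.5094 0.0262 0.2051]
pot 1243 rect [511.1  23.7] [61.4 66.8] 16.5 mean [0.5153 0.027  0.0743]
```

```bash
python3 -m creep '[[0,-0.1,2,0],[0,0,3,0],[0,0,3,0],[0,0,2,0],[0,0,1.5,0],[0,0,0,0]]'
python3 -m creep '[[0,0,0,0],[0,0,0,0],[0,0,0,0],[0,0,0,0],[0,0,0,0],[0,0,0,0],[0,0,0,0]]' 0 50
python3 goal.py 0.5085 0.0265 0.156 24
```

```text
time: 17.05
position: [0.5086, 0.0259, 0.1551]
tool_rot: [0.979, 0.206, -0.001, -0.0]
wrist_force: [0.8, 0.5, 0.5]
opening: 0.799
time: 17.92
position: [0.509, 0.0262, 0.1561]
tool_rot: [0.979, 0.206, 0.0, 0.0]
wrist_force: [0.5, -0.3, -0.1]
opening: 0.27
t 17.93 pos [0.509  0.0262 0.1561] yaw 23.8 open 0.270 F [ 0.5 -0.3 -0.1] T [-0.01 -0.02  0.  ] tilt [ 0. -0.]
twist -0.2 then shift cm [-0.03 -0.04  0.01] | before twist [-0.03 -0.04  0.01]
```

```bash
python3 -m creep '[[0,0,-1,0],[0,0,-2,0],[0,0,-3,0],[0,0,-3,0],[0,0,-3,0],[0,0,-3,0],[0,0,-2.5,0],[0,0,0,0]]'
python3 -m creep '[[1.5,-3,0,0],[1.5,-3,0,0],[1.5,-3,0,0],[1.5,-3,0,0],[0,0,0,0]]'
python3 goal.py 0.5205 0.298 0.33 23.8
python3 - <<'E'
from meas import *
ims=[]
for n in("wrist","scene","top"):
    p=r.capture(n); c=cloud(p); z=p["range_z"]; np.savez("m_"+n,c=c,z=z,im=p["image"]); ims.append(p["image"])
    show(n+" rim",c,z,.5205,.298,.055,.128,.148); show(n+" handle/brush",c,z,*r.sense()["position"][:2],.05,.20,.30)
save("m.png",np.hstack([cv2.resize(ims[0],(400,300)),cv2.resize(ims[1][60:240,260:500],(400,300))]))
E
```

```text
time: 18.92
position: [0.5095, 0.0262, 0.3346]
tool_rot: [0.979, 0.206, 0.003, 0.001]
wrist_force: [0.2, -0.8, -1.7]
opening: 0.272
time: 19.55
position: [0.515, 0.162, 0.3296]
tool_rot: [0.978, 0.208, -0.001, -0.0]
wrist_force: [0.4, 0.8, -1.4]
opening: 0.269
t 19.55 pos [0.515  0.162  0.3296] yaw 24.0 open 0.269 F [ 0.4  0.8 -1.4] T [-0.05  0.    0.01] tilt [-0.002 -0.   ]
twist 0.2 then shift cm [  5.99 -12.22  -0.04] | before twist [  6.03 -12.21  -0.04]
wrist rim 1598 rect [520.6 297.8] [73.  72.8] 68.6 mean [0.5209 0.2993 0.1387]
wrist handle/brush 2211 rect [517.5 162.4] [38.4 45.5] 24.6 mean [0.522  0.1643 0.243 ]
scene rim 230 rect [518.9 295.4] [70.9 78.3] 31.9 mean [0.5193 0.2951 0.1348]
scene handle/brush 412 rect [516.2 153.9] [45.  39.6] 33.8 mean [0.518  0.1499 0.2339]
top rim 0
top handle/brush 46 rect [514.7 147. ] [15.3 42.3] 88.3 mean [0.5108 0.1471 0.2295]
```

View pics/m.png

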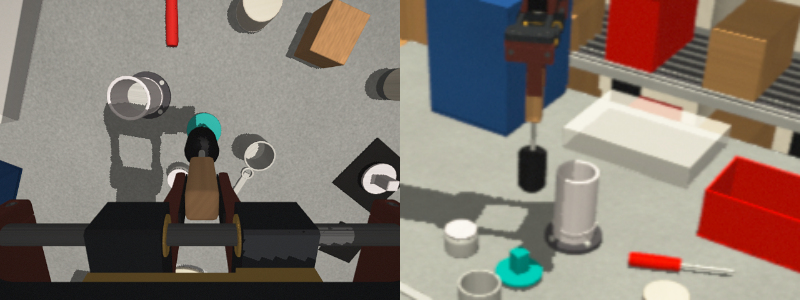

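The picture shows the brush held upright. The open mouth is at (128,98) in the left half, and the cap stands on the mat at (378,178). Moving over the mouth.

```bash
python3 -m creep '[[1.5,-3,0,0],[1.5,-3,0,0],[1.5,-3,0,0],[1.5,-3.1,0,0],[0,0,0,0],[0,0,0,0]]'
python3 goal.py 0.5206 0.2978 0.30 24
```

```text
time: 20.45
position: [0.5218, 0.2939, 0.331]
tool_rot: [0.979, 0.206, -0.0, 0.0]
wrist_force: [-0.8, 0.1, -3.0]
opening: 0.272
t 20.45 pos [0.5218 0.2939 0.331 ] yaw 23.7 open 0.272 F [-0.8  0.1 -3. ] T [-0.03  0.01  0.01] tilt [-0.    -0.001]
twist -0.3 then shift cm [ 0.05 -0.41  3.1 ] | before twist [ 0.05 -0.41  3.1 ]
```

```bash
python3 -m creep '[[0,-0.4,0,0],[0,0,2,0],[0,0,2.5,0],[0,0,2.5,0],[0,0,2.5,0],[0,0,1,0],[0,0,0,0]]'
python3 goal.py 0.5206 0.2978 0.215 24
```

```text
time: 21.32
position: [0.5198, 0.2983, 0.2258]
tool_rot: [0.979, 0.206, -0.0, 0.0]
wrist_force: [0.8, -1.2, -0.8]
opening: 0.273
t 21.32 pos [0.5198 0.2983 0.2258] yaw 23.8 open 0.273 F [ 0.8 -1.2 -0.8] T [-0.   -0.   -0.02] tilt [-0.001 -0.   ]
twist -0.2 then shift cm [0.06 0.08 1.08] | before twist [0.06 0.08 1.08]
```

```bash
python3 -m creep '[[0,0,0.5,0],[0,0,0.5,0],[0,0,0.3,0],[0,0,0,0]]'
```

```text
time: 21.82
position: [0.5198, 0.2988, 0.2127]
tool_rot: [0.979, 0.206, -0.0, 0.0]
wrist_force: [-1.1, 0.7, -0.6]
opening: 0.269
```

```bash
python3 -m creep '[[0,0,0.3,0],[0,0,0.2,0],[0,0,0,0]]'
```

```text
time: 22.2
position: [0.52, 0.2989, 0.2086]
tool_rot: [0.979, 0.206, 0.0, -0.0]
wrist_force: [0.1, -0.6, 1.2]
opening: 0.268
```

```bash
python3 -m creep '[[0,0,0.2,0],[0,0,0,0],[0,0,0,0]]'; python3 - <<'E'
from h import *
for i in range(4):
    s=r.sense(); print(s["position"][2].round(4),np.round(s["wrist_force"],1)); r.capture("top") if i<3 else 0
E
```

```text
time: 22.58
position: [0.5201, 0.2989, 0.2066]
tool_rot: [0.979, 0.206, 0.0, -0.0]
wrist_force: [-0.4, 0.5, 4.4]
opening: 0.269
0.2066 [-0.4  0.5  4.4]
0.2065 [-0.2 -1.   3.8]
0.2065 [ 0.  -0.2  5.4]
0.2063 [-0.2  0.   4.4]
```

The seat is found: net contact force about 5–6 N at TCP z ≈ 0.2065. Coming up to finish stroke 1, then down again.

```bash
python3 -m creep '[[0,0,-1,0],[0,0,-2,0],[0,0,-2,0],[0,0,-2,0],[0,0,-1,0],[0,0,0,0],[0,0,0,0]]'
python3 -m creep '[[0,0,1,0],[0,0,2,0],[0,0,2,0],[0,0,2,0],[0,0,0.6,0],[0,0,0,0],[0,0,0,0]]'
```

```text
time: 23.6
position: [0.5197, 0.2987, 0.2847]
tool_rot: [0.979, 0.206, -0.001, 0.0]
wrist_force: [-0.5, 0.4, -1.3]
opening: 0.272
time: 24.48
position: [0.5201, 0.2989, 0.2108]
tool_rot: [0.979, 0.206, 0.001, -0.0]
wrist_force: [-0.0, -0.1, -2.0]
opening: 0.27
```

```bash
python3 -m creep '[[0,0,0.2,0],[0,0,0.2,0],[0,0,0,0],[0,0,0,0]]'; python3 - <<'E'
from h import *
for i in range(3):
    s=r.sense(); print(s["position"][2].round(4),np.round(s["wrist_force"],1)); r.capture("top")
E
```

```text
time: 24.98
position: [0.5202, 0.299, 0.2068]
tool_rot: [0.979, 0.206, 0.001, -0.0]
wrist_force: [-0.7, -0.8, 4.7]
opening: 0.271
0.2068 [-0.7 -0.8  4.7]
0.2068 [0.5 0.4 4.1]
0.2066 [1. 0. 4.]
```

Stroke 2 pressed the same as stroke 1 (about 5.5 N net). Up, then stroke 3.

```bash
python3 -m creep '[[0,0,-1,0],[0,0,-2,0],[0,0,-2,0],[0,0,-2,0],[0,0,-1,0],[0,0,0,0],[0,0,0,0]]'
python3 -m creep '[[0,0,1,0],[0,0,2,0],[0,0,2,0],[0,0,2,0],[0,0,0.6,0],[0,0,0,0],[0,0,0,0]]'
python3 -m creep '[[0,0,0.2,0],[0,0,0.2,0],[0,0,0,0],[0,0,0,0]]'; python3 - <<'E'
from h import *
for i in range(3):
    s=r.sense(); print(s["position"][2].round(4),np.round(s["wrist_force"],1)); r.capture("top")
E
```

```text
time: 26.0
position: [0.5197, 0.2987, 0.2847]
tool_rot: [0.979, 0.206, -0.001, 0.0]
wrist_force: [-0.8, -0.2, -1.8]
opening: 0.27
time: 26.88
position: [0.5201, 0.2989, 0.2108]
tool_rot: [0.979, 0.206, 0.001, -0.0]
wrist_force: [-0.9, -0.3, -1.2]
opening: 0.271
time: 27.38
position: [0.5202, 0.299, 0.2068]
tool_rot: [0.979, 0.206, 0.001, -0.0]
wrist_force: [-0.5, 0.4, 3.0]
opening: 0.273
0.2068 [-0.5  0.4  3. ]
0.2067 [0.  0.1 4.4]
0.2066 [ 0.1 -0.7  4.4]
```

Now up and out, then back over the pot.

```bash
python3 -m creep '[[0,0,-1,0],[0,0,-2,0],[0,0,-2.5,0],[0,0,-2.5,0],[0,0,-2.5,0],[0,0,-1.8,0],[0,0,0,0],[0,0,0,0]]'
python3 goal.py 0.5092 0.026 0.31 23.8
```

```text
time: 28.52
position: [0.5198, 0.2988, 0.3275]
tool_rot: [0.979, 0.206, -0.001, 0.0]
wrist_force: [-0.5, -0.4, -1.0]
opening: 0.272
t 28.52 pos [0.5198 0.2988 0.3275] yaw 23.8 open 0.272 F [-0.5 -0.4 -1. ] T [ 0.04  0.03 -0.02] tilt [-0.002 -0.001]
twist -0.0 then shift cm [-11.97  24.53   1.78] | before twist [-11.97  24.53   1.78]
```

```bash
python3 -m creep '[[-1.5,3,0,0],[-1.5,3,0,0],[-1.5,3,0,0],[-1.5,3,0,0],[-1.5,3,0,0],[-1.5,3,0,0],[-1.5,3,0,0],[-1.5,3.5,0,0]]'
python3 -m creep '[[0,0,0,0],[0,0,0,0],[0,0,0,0]]'
python3 goal.py 0.5092 0.026 0.16 23.8
```

```text
time: 29.52
position: [0.5084, 0.0253, 0.3275]
tool_rot: [0.978, 0.206, -0.001, -0.0]
wrist_force: [-0.5, -0.2, -1.2]
opening: 0.275
time: 29.9
position: [0.5088, 0.0272, 0.3286]
tool_rot: [0.978, 0.207, -0.0, -0.0]
wrist_force: [-1.0, 0.1, -2.2]
opening: 0.273
t 29.90 pos [0.5088 0.0272 0.3286] yaw 23.9 open 0.273 F [-1.   0.1 -2.2] T [-0.04  0.04 -0.02] tilt [-0.001  0.   ]
twist 0.1 then shift cm [-0.    0.13 16.86] | before twist [-0.    0.13 16.86]
```

```bash
python3 -m creep '[[0,0.1,2,0],[0,0,3,0],[0,0,3,0],[0,0,3,0],[0,0,3,0],[0,0,2,0],[0,0,0,0],[0,0,0,0]]'
python3 -m creep '[[0,0,0.4,0],[0,0,0.3,0],[0,0,0,0],[0,0,0,0]]'
python3 goal.py 0.509 0.0262 0.1561 23.8
```

```text
time: 30.9
position: [0.5098, 0.0255, 0.1704]
tool_rot: [0.978, 0.206, 0.001, 0.0]
wrist_force: [0.1, -1.0, -1.2]
opening: 0.27
time: 31.4
position: [0.5094, 0.0253, 0.1621]
tool_rot: [0.979, 0.206, 0.0, 0.0]
wrist_force: [0.3, 0.9, -1.2]
opening: 0.267
t 31.40 pos [0.5094 0.0253 0.1621] yaw 23.8 open 0.267 F [ 0.3  0.9 -1.2] T [ 0.03 -0.01  0.03] tilt [ 0. -0.]
twist -0.0 then shift cm [ 0.  -0.1  0.6] | before twist [ 0.  -0.1  0.6]
```

```bash
python3 -m creep '[[0,0,0.3,0],[0,0,0.1,0],[0,0,0,0]]'; python3 -m creep '[[0,0,0.1,0],[0,0,0,0]]'; python3 -m creep '[[0,0,0.1,0],[0,0,0,0]]'
```

```text
time: 31.78
position: [0.5092, 0.0253, 0.1578]
tool_rot: [0.979, 0.206, -0.0, -0.0]
wrist_force: [-0.2, 0.2, -2.0]
opening: 0.271
time: 32.02
position: [0.5093, 0.0253, 0.157]
tool_rot: [0.979, 0.206, -0.0, -0.0]
wrist_force: [-0.0, -0.2, -1.9]
opening: 0.267
time: 32.28
position: [0.5094, 0.0253, 0.1561]
tool_rot: [0.979, 0.206, 0.0, -0.0]
wrist_force: [-0.5, 1.3, -0.4]
opening: 0.271
```

```bash
python3 -m creep '[[0,0,0.1,0],[0,0,0,0],[0,0,0,0]]'
python3 -m creep '[[0,0,0,0],[0,0,0,0],[0,0,0,0],[0,0,0,0],[0,0,0,0],[0,0,0,0],[0,0,0,0]]' 80
python3 -m creep '[[0,0,-1,0],[0,0,-2,0],[0,0,-3,0],[0,0,-3,0],[0,0,-3,0],[-3,0,-1,0],[-3,0,0,0],[-3,0,0,0]]'
python3 -m creep '[[-3,0,0,0],[0,0,0,0],[0,0,0,0]]'
python3 - <<'E'
from meas import *
p=r.capture("wrist"); q=r.capture("scene"); c=cloud(p); z=p["range_z"]
show("handle",c,z,.508,.0265,.04,.198,.212); show("pot",c,z,.508,.0265,.05,.07,.08)
c=cloud(q); z=q["range_z"]; show("cap knob",c,z,.565,-.298,.06,.052,.07); show("s handle",c,z,.508,.0265,.05,.15,.22)
save("end.png",np.hstack([cv2.resize(p["image"],(400,300)),cv2.resize(q["image"][140:390,120:453],(400,300))]))
E
```

```text
time: 32.65
position: [0.5095, 0.0254, 0.1561]
tool_rot: [0.979, 0.206, 0.001, 0.0]
wrist_force: [-1.3, -1.2, 4.1]
opening: 0.276
time: 33.52
position: [0.5093, 0.0253, 0.155]
tool_rot: [0.979, 0.206, -0.0, -0.0]
wrist_force: [0.4, -0.2, 0.6]
opening: 0.804
time: 34.52
position: [0.4263, -0.0113, 0.2871]
tool_rot: [0.978, 0.206, 0.001, 0.0]
wrist_force: [0.3, 0.1, 0.2]
opening: 0.797
time: 34.9
position: [0.4001, -0.0229, 0.286]
tool_rot: [0.979, 0.206, 0.001, 0.0]
wrist_force: [-0.1, -0.5, -0.3]
opening: 0.799
handle 1240 rect [508.3  24.5] [24.1 23.6] 24.9 mean [0.5081 0.0242 0.2052]
pot 1187 rect [505.7  21.7] [61.7 66.2] 26.8 mean [0.502  0.0205 0.0744]
cap knob 122 rect [ 565.2 -299.9] [25.7 27.1] 22.3 mean [ 0.5661 -0.3006  0.0569]
s handle 237 rect [508.   21.9] [24.6 33.6] 22.0 mean [0.5112 0.0183 0.1817]
```

View pics/end.png

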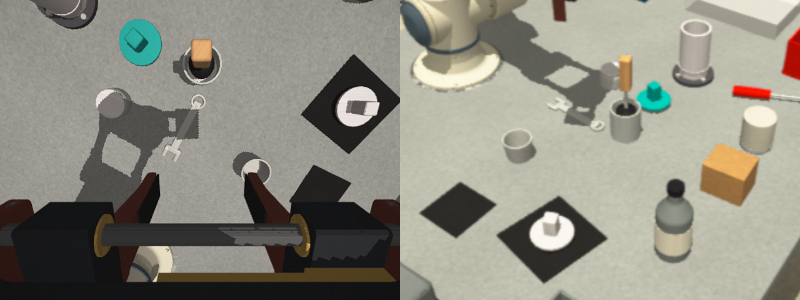

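The final picture shows the brush upright in its pot (right half, (625,100)), the cap knob up in the middle of the large mat at (551,228), and the housing open. Everything else looks unmoved. Handing in.

```bash
python3 -c "
from plant import r
print(r.job_done())"
```

```text
the job is handed in; nothing more can be done
None
```

The job is done and handed in after about 35 s. The cap is knob up on the 150 mm mat, the housing got three strokes, and the brush is back in its pot, head down.

- **Strokes:** each one pressed the seat plate with about 5–6 N, estimated from noisy wrist-force readings. I brought the brush end back to about 6 mm below the mouth after strokes 1 and 2, and clear of it after stroke 3.
- **Last checks:** the cap's knob is at about (0.566, -0.300), near the mat's centre. The top of the brush handle is at z 0.205, as at the start, and the brush stands upright. The gripper touches nothing. The bystanders look unmoved by eye; I did not measure them.
- **Disagreed:** my first try at the cap closed on air just above the knob, and nothing moved. Two cameras showed the fingertips about 17 mm above the reported TCP, although `r.tip_reach` puts them 17 mm below it. I corrected for this in every later grasp.
- **Brush set-down:** the wrist force read 4.1 N (about 5.5 N net of the brush's weight) as the brush met the pot floor, just before I let go.

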